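# Crank the length stop to the index pin

## Robot

A 7-joint arm with a two-finger parallel gripper is mounted at the origin on the work surface. World frame = base frame: x ahead of the robot, y to its left, z up, the work surface at z = 0. Lengths are in m, angles in rad, forces in N, time in s.
With the tool pointing down it reaches from about 0.4 to 0.875 m from the base axis. Payload 19.3 kg.
Tool frame: the origin (TCP) lies at the very end of the fingers, on their centre line; the grasp point (between the pads) lies 19 mm behind it; z points along the fingers, y is the line along which they close (so a half turn about z gives the same grasp; the last joint's range is limited). The gripper opens to 85 mm and grips with 20 to 120 N. Pads are 22 mm wide; open, the fingers measure 114 mm over their backs; the gripper's body (76 mm by 85 mm) begins 54 mm behind the grasp point. The pads swing forward as they close: fully open they stand 13 mm farther back than shut.
Start: joints at [-0.07, 0.521, -0.036, 1.599, 0.021, 1.021, -0.113], TCP at [0.625, -0, 0.231] pointing down, gripper open.
Joint ranges: [-2.91, 2.91], [-0.3, 2.13], [-1.5, 1.42], [0.17, 2.43], [-1.26, 4.41], [0.16, 1.93], [-2.52, 2.52]. Speed limits (rad/s): [1.89, 1.89, 2.39, 2.39, 3.01, 3.01, 3.01].

## Interface

Orientations are given as [roll, pitch, yaw] about the fixed x, y, z axes, in that order (R = Rz(yaw) Ry(pitch) Rx(roll)).
In Python, from workcell import bot gives the robot as it stands.
- The arm moves only by the tool servo_tool, never from a script. Its argument "plan" is a list of rows, each a list of 7 numbers: the finger opening in cm, from 0 to 8.54, then the shift along the tool's x, y, z in cm, then the turn, a rotation vector about the tool's x, y, z in degrees. In form: [[fingers, x, y, z, wx, wy, wz], ...]. A call has 1 to 10 rows; each row is the pose to reach, as a shift and turn from the pose commanded when the call began, along the tool's axes at that moment; what a row does not reach only later rows make up. A row lasts 1/10 s, in which the tool goes at most 50 mm and 8.59 degrees, less where a joint would pass 70% of its speed; a pose out of reach is approached as far as the arm can. A call with a gripper value outside its range is refused whole. The fingers move at their own pace and stop on an object; "force" is the grip in N (left out, the last holds). Time passes only in rows, so rows that repeat a pose let the fingers close. It gives the time, the measured TCP pose, the force, the opening and the grip force at its end, in the units of the state.
- bot.observe(): the state, without advancing time (a new reading comes with each control period).
- bot.grab_frame(name): name is "scene" or "side" or "wrist"; returns a dict with "frame" (400x640x3 uint8, blue, green, red), "mtx" (3x3 intrinsics, pixels), "k1" (the pictures are not rectified: a ray, as slopes to the right and down, at radius r is drawn at 1 + k1 r^2 times it, then the intrinsics apply), "R" (3x3) and "t" (3): a world point X has camera coordinates R X + t; the wrist camera has in their place "T_tool_cam" (4x4, takes a point from camera to tool coordinates, whose origin is the TCP and whose axes are the flange's). Camera axes: x right, y down, z forward; pixel columns grow to the right and rows downward; lengths in m; the calibration is good to about 2 mm. A picture is of the moment at which its call begins: read the wrist's pose just before it. There is no depth.
- bot.job_done(): hands the job in; it is judged then, once.
The state is a dict: "clock": time; "qpos": joint angles; "qd": joint speeds; "joint_efforts": joint torques, N m; "position": TCP position; "tool_rot": TCP orientation; "force": force on the tool from outside, world axes, zero at the start; "moment": the same for the moment, N m; "grip_width": finger opening in m; "finger_force": force on a finger pad.
Only numpy, scipy, OpenCV 4.12 (cv2) and the standard library are available. Lean on these libraries where they do the work, as an engineer would, in place of code of your own. Each camera call takes 0.05 s, during which the arm holds its last target. There are 200 camera calls.

## Task

Set the length stop for the next batch of frame rails: turn the stop's handwheel by its upright crank handle until the slide's pointer stands level with the tall round index pin on the scale, not the low square block. Move the slide only with the handwheel, never by pushing it, and let go of the handle when it is set.

Things in the scene. Friction and masses are not known exactly. Their poses are not given: they have to be found in the camera images.
- handle_mid (a point): Middle of the upright black crank handle on the handwheel: round grip 22 mm in diameter, 58 mm tall (point 33 mm above its foot, 25 mm below its top), 52 mm from the wheel's axis. It spins freely on its own pin, so it can be held without turning the hand. Needs about 4 N sideways; the wheel stays where left. Handle top 150 mm above the table; all else within 110 mm of the axis is under 97 mm.
- wheel_axis (a point): On the upright axis of the flat three-spoked steel handwheel (132 mm across) on the grey gearbox of the length stop, at the rim's top, 88 mm above the table; x points along the screw towards the slide, z up. Clockwise from above drives the slide away from the wheel, anticlockwise towards it: 60 mm per full turn. The smaller wheel on the corner vise, without crank handle, is a bystander.
- stop_slide: Aluminium slide, 50 mm along the screw, 86 wide, 40 high, driven by the handwheel. Origin at the block's middle, 38 mm above the table; x points along the screw, away from the wheel. A thin dark pointer bar at its x = 0 reaches out on its -y side over the white scale bar. It runs 75 mm either way from mid-travel, which is 220 mm from the wheel's axis.
- index_pin: Tall round steel pin, 14 mm in diameter, 50 mm high, foot 18 x 26 mm, fixed on the white scale bar; origin under the foot's middle. The slide is set when the pointer is level with the pin's middle along the screw. It stands 27 to 67 mm from the pointer's start, on either side; on the other side is a low square steel block (26 x 26 x 16 mm), not wanted.

How it is judged:
At the end, for the whole second after the job is handed in: The slide's pointer is level with the middle of the tall round index pin, within 8 mm along the screw, and the slide is at rest (x of index_pin in the frame of stop_slide between -0.008 and 0.008 m and linear speed of stop_slide below 0.005 m/s); the robot touches nothing.
It fails at once if the slide was pushed directly (more than 5 N) instead of being moved by the handwheel (contact force between stop_slide and the fingers above 5 N or contact force between stop_slide and the arm above 5 N).
It also fails if it takes over 48 s, if anything falls off the work surface, if the arm or the gripper's body presses on something with over 40 N, if the wrist force passes 120 N, or if a joint passes its speed limit or range.

## Working session

There is one attempt and no reset: what is moved stays moved. The work goes in short steps, Python scripts to look and compute and a tool call to move; the robot and the scene stay as the last step left them, time stands still between calls to the robot, and variables do not carry over. Pictures are saved under pics/ and viewed, at most 10 in all, crops included, and the job is handed in when it is done.

Besides the shell and the picture viewer there is one more tool, called as a command line: name --pt "numbers of a row" for each row, then --argument value for the rest. servo_tool: Moves the arm, as the interface text tells. Its arguments: {"type":"object","properties":{"plan":{"type":"array","items":{"type":"array","items":{"type":"number"}}},"force":{"type":"number"}},"required":["plan"]}

```bash
mkdir -p pics; cat > h.py <<'E'
import numpy as np, cv2
from workcell import bot
from scipy.spatial.transform import Rotation as Ro
def grab(n):
    s=bot.observe(); f=bot.grab_frame(n)
    if n=="wrist":
        T=np.eye(4);T[:3,:3]=Ro.from_euler('xyz',s["tool_rot"]).as_matrix();T[:3,3]=s["position"]
        C=T@f["T_tool_cam"]; f["Rc"]=C[:3,:3];f["c"]=C[:3,3]
    else:
        R=np.array(f["R"]);f["Rc"]=R.T;f["c"]=-R.T@np.array(f["t"])
    return f
def ray(f,u,v):
    K=np.array(f["mtx"]);p=cv2.undistortPoints(np.array([[[u,v]]],float),K,np.array([f["k1"],0,0,0.]))[0,0]
    return f["c"],f["Rc"]@np.array([p[0],p[1],1])
def onz(f,u,v,z):
    c,d=ray(f,u,v); return c+d*(z-c[2])/d[2]
def proj(f,X):
    R=f["Rc"].T;t=-R@f["c"]
    return cv2.projectPoints(np.array(X,float).reshape(-1,1,3),cv2.Rodrigues(R)[0],t,np.array(f["mtx"]),np.array([f["k1"],0,0,0.]))[0].reshape(-1,2)
def save(f,n):
    import pickle; cv2.imwrite(f"pics/{n}.png",f["frame"]); pickle.dump(f,open(f"pics/{n}.pkl","wb"))
def load(n):
    import pickle; return pickle.load(open(f"pics/{n}.pkl","rb"))
E
python3 - <<'E'
from h import *
print(bot.observe())
for n in("scene","side","wrist"):
    f=grab(n);save(f,n+"0");print(n,f["c"],f["k1"])
E
```

```text
{'clock': 0.0, 'qpos': array([-0.07020535,  0.52203334, -0.03631799,  1.59999218,  0.02121178,
        1.02111048, -0.11281729]), 'qd': array([ 0.00058566, -0.00030554, -0.00040056,  0.00021587, -0.0004418 ,
       -0.00023409, -0.00061846]), 'joint_efforts': array([-4.24098413e-03, -9.27110124e+01,  1.97758444e+00, -3.69928443e+01,
        1.76317629e-02,  8.19846697e-03, -6.58496788e-05]), 'position': array([ 6.24663292e-01, -4.25371850e-05,  2.30719465e-01]), 'tool_rot': array([-3.14043874e+00,  9.76193887e-05,  1.57077218e+00]), 'force': array([-0.17821646,  1.19184157,  0.30220728]), 'moment': array([-0.03087104,  0.00554485, -0.00922297]), 'finger_force': 0.0, 'grip_width': 0.08571847569091215}
scene [0.90570552 0.42314274 0.50185333] 0.035537369287331574
side [0.39085719 0.46531432 0.51886056] -0.030467563212643902
wrist [0.62484179 0.08291866 0.37369419] -0.07821892302782461
```

View pics/scene0.png

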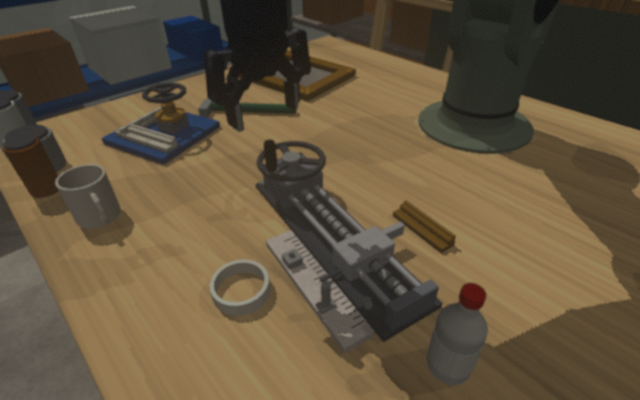

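View pics/side0.png

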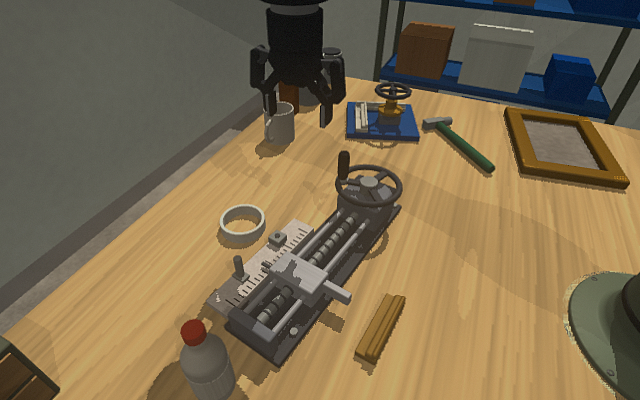

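The scene view shows the wheel hub near (291,158), the handle top near (270,143), the slide at (362,250) and the pin at (326,290). In the side view the wheel is at (370,183), the handle top at (343,153), the pin at (239,265), the block at (278,238) and the pointer near (268,265). I'll enlarge both for finer pixels.

```bash
python3 - <<'E'
from h import *
a=load("side0")["frame"][140:370,200:420]; b=load("scene0")["frame"][130:350,240:450]
a=cv2.resize(a,None,fx=2.5,fy=2.5,interpolation=2)
cv2.imwrite("pics/sc.png",a); cv2.imwrite("pics/cc.png",cv2.resize(b,None,fx=2.5,fy=2.5,interpolation=2))
f=load("side0");g=load("scene0")
print("hub",onz(f,369,183,.09),onz(g,291,158,.09))
print("htop",onz(f,343,153,.15),onz(g,270,142,.15))
E
```

```text
hub [ 0.51599666 -0.08905602  0.09      ] [ 0.51826047 -0.08470586  0.09      ]
htop [ 0.57017439 -0.07969376  0.15      ] [ 0.56920213 -0.07390468  0.15      ]
```

View pics/sc.png

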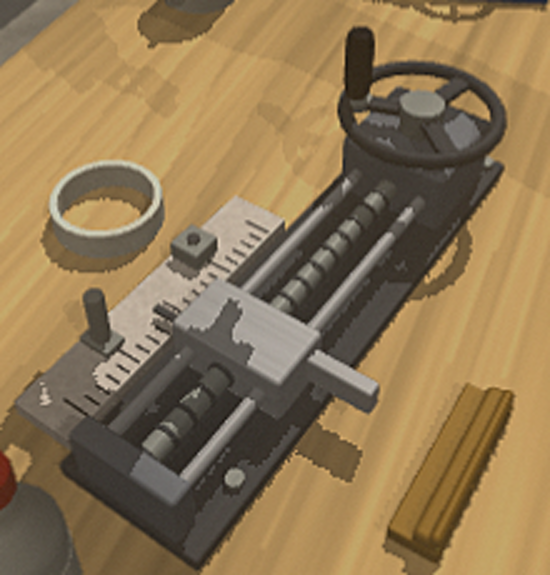

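View pics/cc.png

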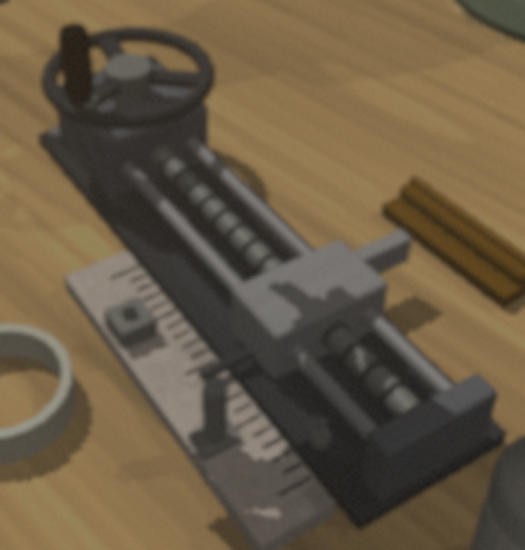

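```bash
cat >> h.py <<'E'
def tri(f,p,g,q):
    a,d=ray(f,*p);b,e=ray(g,*q);s=np.linalg.lstsq(np.c_[d,-e],b-a,rcond=None)[0]
    P=a+d*s[0];Q=b+e*s[1];return (P+Q)/2,np.linalg.norm(P-Q)
E
python3 - <<'E'
from h import *
f=load("side0");g=load("scene0")
S=lambda u,v:(200+u/2.5,140+v/2.5);C=lambda u,v:(240+u/2.5,130+v/2.5)
for n,a,b in(("hub",(423,104),(127,68)),("htop",(360,31),(74,29)),("pintop",(94,294),(214,367)),("ptr?",(163,317),(207,368)),("slR+ far",(318,335),(338,243))):
    print(n,*tri(f,S(*a),g,C(*b)))
sl=[onz(f,*S(*p),.058) for p in((175,320),(235,284),(318,337),(258,382))];print(np.array(sl),np.mean(sl,0))
sl=[onz(g,*C(*p),.058) for p in((230,285),(338,243),(385,285),(275,335))];print(np.array(sl),np.mean(sl,0))
E
```

```text
hub [ 0.51626707 -0.08890847  0.0910697 ] 0.0039380309343523675
htop [ 0.56806574 -0.07770114  0.15080014] 0.003921389446454633
pintop [0.65682295 0.16036934 0.07136395] 0.005089418111126778
ptr? [0.6308119  0.12557159 0.02078259] 0.0029775979543016527
slR+ far [0.51585297 0.12490208 0.05554819] 0.002570994520227764
[[0.60428646 0.15160416 0.058     ]
 [0.58248146 0.10822798 0.058     ]
 [0.51472483 0.12658643 0.058     ]
 [0.53508136 0.17294671 0.058     ]] [0.55914353 0.13984132 0.058     ]
[[0.59629564 0.10824018 0.058     ]
 [0.51871212 0.12807246 0.058     ]
 [0.52621521 0.17284166 0.058     ]
 [0.60536623 0.15570638 0.058     ]] [0.5616473  0.14121517 0.058     ]
```

Measured points agree with the given sizes:

| Quantity | Measured | Check |
|---|---|---|
| Hub | (0.516, -0.088) | about 91 mm high |
| Handle top | (0.568, -0.077) | radius 53 mm |
| Slide along the screw | 233 mm from the axis | within its 145–295 mm run |
| Pin along the screw | about 272 mm from the axis | 39 mm past the pointer, within 27–67 mm |

This calls for about 230° clockwise. I'll move above the handle and look with the wrist camera.

servo_tool --pt "8.5 -1.5 -1.1 0.8 0 0 0" --pt "8.5 -3 -2.2 1.6 0 0 0" --pt "8.5 -4.5 -3.4 2.4 0 0 0" --pt "8.5 -6 -4.5 3.2 0 0 0" --pt "8.5 -7.8 -5.7 4 0 0 0" --pt "8.5 -7.8 -5.7 4 0 0 0" --pt "8.5 -7.8 -5.7 4 0 0 0" --pt "8.5 -7.8 -5.7 4 0 0 0" --force 50

```text
clock: 0.95
position: [0.5685, -0.0773, 0.1915]
tool_rot: [3.141, -0.0, 1.572]
force: [0.1, -0.2, -0.2]
grip_width: 0.085
finger_force: 0.0
```

```bash
python3 - <<'E'
from h import *
print(bot.observe()["position"])
f=grab("wrist");save(f,"w1")
print(proj(f,[[.568,-.077,.15],[.516,-.088,.091],[.657,.160,.07],[.631,.125,.02],[.56,.14,.058]]))
E
```

```text
[ 0.56849493 -0.07729884  0.19148675]
[[ 316.82525611  240.21003049]
 [ 245.29880627  220.61249273]
 [ 457.7929963  -159.25434726]
 [ 399.57726438  -73.96122726]
 [ 304.86785367 -122.78332351]]
```

View pics/w1.png

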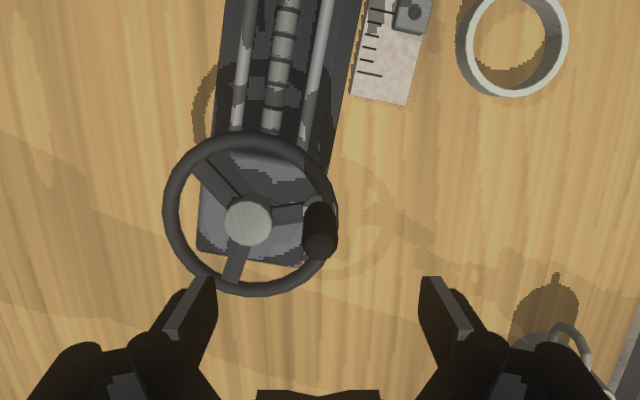

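The wrist view shows the handle top at (319,243) and the hub at (248,222), within 3 px of the prediction. Refined, the handle is at (0.569, -0.078) and the axis at (0.5175, -0.089). I'll descend and close.

servo_tool --pt "8.5 -0.1 0 2 0 0 0" --pt "8.5 -0.1 0 4 0 0 0" --pt "8.5 -0.1 0 6 0 0 0" --pt "8.5 -0.1 0 7.5 0 0 0" --pt "8.5 -0.1 0 8.4 0 0 0" --pt "8.5 -0.1 0 8.4 0 0 0" --pt "5 -0.1 0 8.4 0 0 0" --pt "3 -0.1 0 8.4 0 0 0" --pt "1.5 -0.1 0 8.4 0 0 0" --pt "1.5 -0.1 0 8.4 0 0 0" --force 50

```text
clock: 2.0
position: [0.5682, -0.079, 0.1078]
tool_rot: [3.141, 0.0, 1.571]
force: [-0.0, 0.1, 1.1]
grip_width: 0.0281
finger_force: 0.0
```

servo_tool --pt "1.5 0 0 0 0 0 0" --pt "1.5 0 0 0 0 0 0" --pt "1.5 0 0 0 0 0 0" --pt "1.5 0 0 0 0 0 0"

```text
clock: 2.4
position: [0.5693, -0.079, 0.108]
tool_rot: [3.139, 0.0, 1.571]
force: [5.6, 0.1, 4.0]
grip_width: 0.0209
finger_force: 49.7
```

```bash
python3 -c "
import numpy as np
for a0,a1 in((11.5,-68.5),(-68.5,-148.5),(-148.5,-208.5)):
    n=10;a=np.radians(np.linspace(a0,a1,n+1));print([[1.5,round(5.2*(np.sin(t)-np.sin(a[0])),2),round(5.2*(np.cos(t)-np.cos(a[0])),2),0,0,0,0] for t in a[1:]])
"
```

```text
[[1.5, np.float64(-0.72), np.float64(0.09), 0, 0, 0, 0], [1.5, np.float64(-1.44), np.float64(0.09), 0, 0, 0, 0], [1.5, np.float64(-2.16), np.float64(-0.02), 0, 0, 0, 0], [1.5, np.float64(-2.86), np.float64(-0.22), 0, 0, 0, 0], [1.5, np.float64(-3.52), np.float64(-0.53), 0, 0, 0, 0], [1.5, np.float64(-4.13), np.float64(-0.92), 0, 0, 0, 0], [1.5, np.float64(-4.68), np.float64(-1.39), 0, 0, 0, 0], [1.5, np.float64(-5.16), np.float64(-1.93), 0, 0, 0, 0], [1.5, np.float64(-5.56), np.float64(-2.54), 0, 0, 0, 0], [1.5, np.float64(-5.87), np.float64(-3.19), 0, 0, 0, 0]]
[[1.5, np.float64(-0.22), np.float64(-0.69), 0, 0, 0, 0], [1.5, np.float64(-0.34), np.float64(-1.41), 0, 0, 0, 0], [1.5, np.float64(-0.36), np.float64(-2.13), 0, 0, 0, 0], [1.5, np.float64(-0.27), np.float64(-2.85), 0, 0, 0, 0], [1.5, np.float64(-0.09), np.float64(-3.56), 0, 0, 0, 0], [1.5, np.float64(0.18), np.float64(-4.23), 0, 0, 0, 0], [1.5, np.float64(0.55), np.float64(-4.85), 0, 0, 0, 0], [1.5, np.float64(1.0), np.float64(-5.42), 0, 0, 0, 0], [1.5, np.float64(1.53), np.float64(-5.92), 0, 0, 0, 0], [1.5, np.float64(2.12), np.float64(-6.34), 0, 0, 0, 0]]
[[1.5, np.float64(0.48), np.float64(-0.26), 0, 0, 0, 0], [1.5, np.float64(0.98), np.float64(-0.47), 0, 0, 0, 0], [1.5, np.float64(1.5), np.float64(-0.62), 0, 0, 0, 0], [1.5, np.float64(2.04), np.float64(-0.72), 0, 0, 0, 0], [1.5, np.float64(2.58), np.float64(-0.76), 0, 0, 0, 0], [1.5, np.float64(3.12), np.float64(-0.75), 0, 0, 0, 0], [1.5, np.float64(3.66), np.float64(-0.68), 0, 0, 0, 0], [1.5, np.float64(4.19), np.float64(-0.55), 0, 0, 0, 0], [1.5, np.float64(4.71), np.float64(-0.37), 0, 0, 0, 0], [1.5, np.float64(5.2), np.float64(-0.14), 0, 0, 0, 0]]
```

servo_tool --pt "1.5 -0.72 0.09 0 0 0 0" --pt "1.5 -1.44 0.09 0 0 0 0" --pt "1.5 -2.16 -0.02 0 0 0 0" --pt "1.5 -2.86 -0.22 0 0 0 0" --pt "1.5 -3.52 -0.53 0 0 0 0" --pt "1.5 -4.13 -0.92 0 0 0 0" --pt "1.5 -4.68 -1.39 0 0 0 0" --pt "1.5 -5.16 -1.93 0 0 0 0" --pt "1.5 -5.56 -2.54 0 0 0 0" --pt "1.5 -5.87 -3.19 0 0 0 0"

```text
clock: 3.4
position: [0.5366, -0.1362, 0.108]
tool_rot: [3.14, -0.002, 1.572]
force: [-1.2, 12.2, 10.4]
grip_width: 0.0204
finger_force: 50.5
```

servo_tool --pt "1.5 -0.22 -0.69 0 0 0 0" --pt "1.5 -0.34 -1.41 0 0 0 0" --pt "1.5 -0.36 -2.13 0 0 0 0" --pt "1.5 -0.27 -2.85 0 0 0 0" --pt "1.5 -0.09 -3.56 0 0 0 0" --pt "1.5 0.18 -4.23 0 0 0 0" --pt "1.5 0.55 -4.85 0 0 0 0" --pt "1.5 1.0 -5.42 0 0 0 0" --pt "1.5 1.53 -5.92 0 0 0 0" --pt "1.5 2.12 -6.34 0 0 0 0"

```text
clock: 4.4
position: [0.4745, -0.1161, 0.108]
tool_rot: [3.137, 0.0, 1.571]
force: [10.7, 1.4, -0.8]
grip_width: 0.0206
finger_force: 49.5
```

servo_tool --pt "1.5 0.48 -0.26 0 0 0 0" --pt "1.5 0.98 -0.47 0 0 0 0" --pt "1.5 1.5 -0.62 0 0 0 0" --pt "1.5 2.04 -0.72 0 0 0 0" --pt "1.5 2.58 -0.76 0 0 0 0" --pt "1.5 3.12 -0.75 0 0 0 0" --pt "1.5 3.66 -0.68 0 0 0 0" --pt "1.5 4.19 -0.55 0 0 0 0" --pt "1.5 4.71 -0.37 0 0 0 0" --pt "1.5 5.2 -0.14 0 0 0 0"

```text
clock: 5.4
position: [0.4712, -0.0648, 0.1079]
tool_rot: [3.141, 0.001, 1.57]
force: [-4.5, -2.0, 14.6]
grip_width: 0.0211
finger_force: 51.0
```

```bash
python3 - <<'E'
from h import *
print(bot.observe()["position"],bot.observe()["force"])
f=grab("side");save(f,"side1");g=grab("scene");save(g,"scene1")
a=cv2.resize(f["frame"][210:330,200:340],None,fx=4,fy=4,interpolation=2)
b=cv2.resize(g["frame"][230:350,285:345],None,fx=4,fy=4,interpolation=2)
cv2.imwrite("pics/s1c.png",np.hstack([a,b]))
E
```

```text
[ 0.47123606 -0.06483917  0.10790754] [-4.47795821 -2.03056939 14.62236321]
```

View pics/s1c.png

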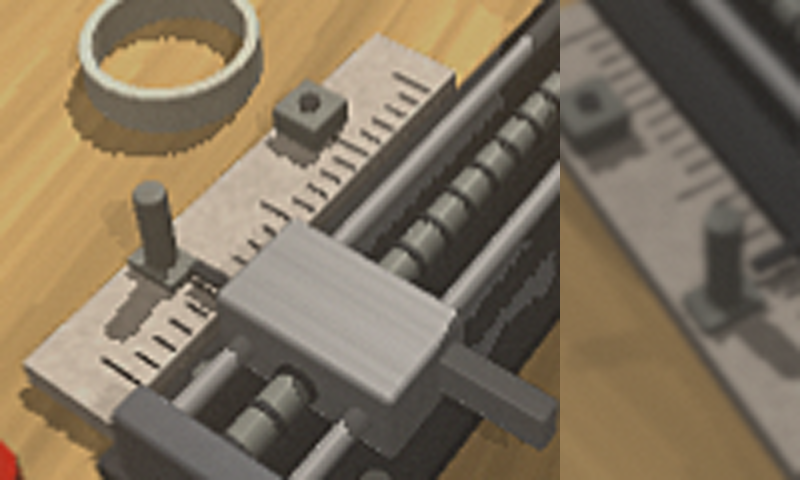

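The crop shows the slide's top corners at (218,293), (298,222), (460,312) and (382,400), the pin foot centre at (162,262), and the dark pointer tip near (195,268), just short of the pin's middle.

```bash
python3 - <<'E'
from h import *
f=load("side1");g=load("scene1")
S=lambda u,v:(200+u/4,210+v/4);C=lambda u,v:(285+(u-560)/4,230+v/4)
h=np.array([.5175,-.0893])
sl=np.array([onz(f,*S(*p),.058) for p in((218,293),(298,222),(460,312),(382,400))])[:,:2]
e=[onz(f,*S(*p),.012)[:2] for p in((378,36),(25,365))]
e=e[1]-e[0]; e/=np.linalg.norm(e)
c=sl.mean(0);d=(c-h)/np.linalg.norm(c-h)
print("dirs",d,e,"corners",sl,"c",c)
pf,r=tri(f,S(162,262),g,C(723,308));pt,r2=tri(f,S(149,190),g,C(725,212))
print(pf,r,pt,r2)
tip=onz(f,*S(195,268),.02)
for x in(d,e):print("slide",(c-h)@x,"pinfoot",(pf[:2]-h)@x,"pintop",(pt[:2]-h)@x,"footz",(onz(f,*S(162,262),.018)[:2]-h)@x,"tip",(tip[:2]-h)@x)
E
```

```text
dirs [0.18384873 0.98295455] [0.18867482 0.98203962] corners [[0.61159083 0.18781657]
 [0.60012746 0.14408863]
 [0.52226325 0.15761736]
 [0.53264351 0.20454113]] c [0.56665626 0.17351592]
[0.66140368 0.16162462 0.01654223] 0.005093522398985128 [0.65940947 0.16151281 0.06635769] 0.0023271689594686843
slide 0.26737342206831793 pinfoot 0.27310401011217883 pintop 0.2726274668069739 footz 0.27100328958579223 tip 0.26631857694364164
slide 0.2673701964369298 pinfoot 0.27356892419784234 pintop 0.2730828589608578 footz 0.271468801407253 tip 0.2667102007521774
```

About 5 mm is left, which is 30° more. Then I'll settle, and open.

servo_tool --pt "1.5 0.39 0.23 0 0 0 0" --pt "1.5 0.76 0.5 0 0 0 0" --pt "1.5 1.1 0.8 0 0 0 0" --pt "1.5 1.41 1.12 0 0 0 0" --pt "1.5 1.7 1.48 0 0 0 0" --pt "1.5 1.95 1.85 0 0 0 0" --pt "1.5 1.95 1.85 0 0 0 0" --pt "1.5 1.95 1.85 0 0 0 0"

```text
clock: 6.3
position: [0.4899, -0.0439, 0.1079]
tool_rot: [3.141, -0.001, 1.572]
force: [-4.8, 7.8, 14.4]
grip_width: 0.0208
finger_force: 51.1
```

servo_tool --pt "3 0 0 0 0 0 0" --pt "5 0 0 0 0 0 0" --pt "7 0 0 0 0 0 0" --pt "8.5 0 0 0 0 0 0" --pt "8.5 0 0 0 0 0 0" --pt "8.5 0 0 0 0 0 0" --pt "8.5 0 0 -2 0 0 0" --pt "8.5 0 0 -5 0 0 0" --pt "8.5 0 0 -8.5 0 0 0" --pt "8.5 0 0 -10 0 0 0"

```text
clock: 7.3
position: [0.4906, -0.0451, 0.2099]
tool_rot: [3.139, -0.0, 1.571]
force: [-0.1, 0.5, -0.2]
grip_width: 0.0851
finger_force: 0.0
```

servo_tool --pt "8.5 0 0 -1 0 0 0" --pt "8.5 0 0 -1 0 0 0" --pt "8.5 0 0 -1 0 0 0"

```text
clock: 7.6
position: [0.4895, -0.045, 0.2165]
tool_rot: [-3.141, 0.0, 1.571]
force: [-0.7, 0.6, -0.5]
grip_width: 0.085
finger_force: 0.0
```

```bash
python3 - <<'E'
from h import *
f=grab("side");save(f,"side2");g=grab("scene");save(g,"scene2")
a=cv2.resize(f["frame"][210:330,200:340],None,fx=4,fy=4,interpolation=2)
b=cv2.resize(g["frame"][230:350,285:345],None,fx=4,fy=4,interpolation=2)
cv2.imwrite("pics/s2c.png",np.hstack([a,b]))
E
```

```text
(no output)
```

View pics/s2c.png

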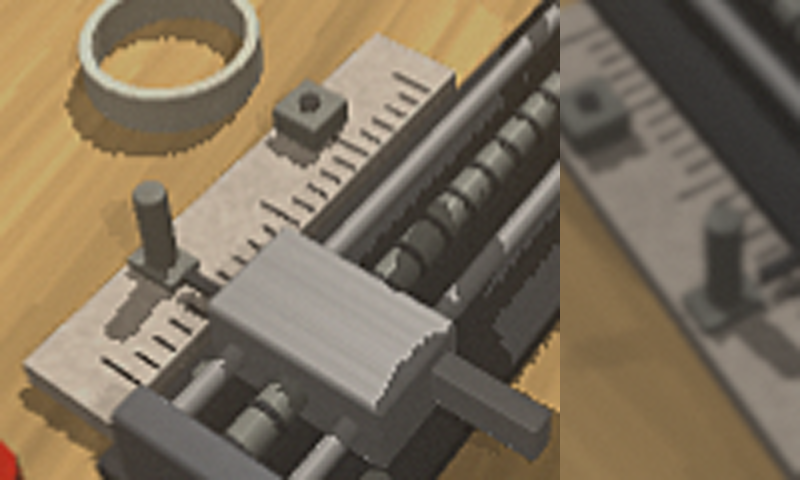

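The slide's corners are now at (208,305), (288,232) and (452,325), so it moved about 5 mm. The pointer, near (195,280), lines up with the pin foot's middle along the tick direction. I'll check the number and hand in.

```bash
python3 - <<'E'
from h import *
f=load("side2");S=lambda u,v:(200+u/4,210+v/4)
sl=np.array([onz(f,*S(*p),.058) for p in((208,305),(288,232),(453,324),(375,412))])[:,:2]
x=(sl.mean(0)-[.5175,-.0893])@[.186,.9825];print(x)
if abs(x-.2725)<.003: bot.job_done();print("handed in")
E
```

```text
0.2734227618057394
the job is handed in; nothing more can be done
handed in
```

The job is handed in: I turned the handwheel about 250° clockwise by its crank handle, so the pointer stands level with the tall round pin to about 1 mm by the last camera measurement, and the handle is released with the gripper clear above it.

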